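Pack a radio's parts into the foam-lined parts tray

TASK

Pack the four parts taken out of the radio - the round tuning knob, the round volume knob, the loudspeaker and the transformer - into the foam-lined tray: set each one down, the same way up as it lies now, on the floor of the recess that is cut to its shape and size, without dropping it. The beaked pointer knob and the rubber foot belong to other jobs: leave them where they lie.

Things in the scene. Friction and masses are not known exactly. Their poses are not given: they have to be found in the camera images.
- tuning_knob: The radio's large round black knob with ribbed side, thin skirt, and a bright aluminium cap on top. Skirt 50 mm diameter and 5 mm high, body above it 43 mm diameter, straight-sided, total height 24 mm; about 55 g. Loose, right way up. Origin: centre of its underside, z up.
- volume_knob: The radio's small round black knob, same style: ribbed side, bright aluminium cap with a black line. Skirt 32 mm diameter and 4 mm high, body above it 25 mm diameter, straight-sided, total height 22 mm; about 25 g. Loose, right way up. Origin: centre of its underside, z up.
- loudspeaker: Small loudspeaker lying on its face, magnet up. Rim 64 mm diameter and 5 mm high, dark basket tapering in to 40 mm at 14 mm height, then the round magnet, 40 mm diameter and straight-sided, from 14 to 28 mm height, with a bright steel back plate; about 120 g. Loose, right way up. Origin: centre of its underside, z up.
- transformer: Small transformer on its foot: grey laminated core 48 mm (x) by 22 mm (y), 40 mm high; copper-coloured coil with white flanges, 32 mm (x) by 40 mm (y), at 8 to 34 mm height; steel foot strap 64 mm (x) by 22 mm (y), 2 mm thick. Grip across the core's 48 mm (along x) above the strap; about 220 g. Loose, right way up. Origin: centre of its underside, z up.
- foam_tuning: Foam module for the tuning knob: round recess 62 mm in diameter (middle size of three). Grey block 90 x 90 x 20 mm, fixed in a steel tray (188 mm, rim level with the foam), one of 2 x 2 in any order, 90 mm apart. Origin: centre of its underside, 2 mm above the table; z up, x, y along its sides. Recess central, 12 mm deep, yellow floor 8 mm above the origin.
- foam_volume: Foam module for the volume knob: round recess 44 mm in diameter (smallest of three). Grey block 90 x 90 x 20 mm, fixed in a steel tray (188 mm, rim level with the foam), one of 2 x 2 in any order, 90 mm apart. Origin: centre of its underside, 2 mm above the table; z up, x, y along its sides. Recess central, 12 mm deep, yellow floor 8 mm above the origin.
- foam_speaker: Foam module for the loudspeaker: round recess 76 mm in diameter (largest of three). Grey block 90 x 90 x 20 mm, fixed in a steel tray (188 mm, rim level with the foam), one of 2 x 2 in any order, 90 mm apart. Origin: centre of its underside, 2 mm above the table; z up, x, y along its sides. Recess central, 12 mm deep, yellow floor 8 mm above the origin.
- foam_transformer: Foam module for the transformer: rectangular recess 76 mm (x) by 52 mm (y); transformer's x along its x, either way. Grey block 90 x 90 x 20 mm, fixed in a steel tray (188 mm, rim level with the foam), one of 2 x 2 in any order, 90 mm apart. Origin: centre of its underside, 2 mm above the table; z up, x, y along its sides. Recess central, 12 mm deep, yellow floor 8 mm above the origin.
- pointer_knob: Not of this radio, leave it: plain black pointer knob, a round base 32 mm in diameter carrying a raised bar that ends in a beak (46 mm long, white line on top), 20 mm high, no aluminium cap. Loose on the bench. Origin: centre of the underside of its base, x towards the beak, z up.
- rubber_foot: Not of this radio, leave it: plain black rubber cabinet foot, a smooth cone frustum 48 mm in diameter below, 41 mm on top, 20 mm high, with a small steel washer and dark screw hole in the middle of its top. Loose on the bench. Origin: centre of its underside, z up.
There are look-alikes about, which are no part of the job. There is more than one size of the transformer; the one meant has the size given above.

How it is judged:
At the end, for the whole second after the job is handed in: Each radio part rests on the floor of its own recess (within 12 mm of its module's centre, underside 4 to 12 mm above the module's underside), upright within 0.15 rad, released and at rest; the pointer knob and the rubber foot are within 20 mm of where they lay (horizontal distance between tuning_knob and foam_tuning below 0.012 m and z of tuning_knob in the frame of foam_tuning between 0.004 and 0.012 m and angle between each of tuning_knob, volume_knob, loudspeaker, transformer's own z axis and vertical below 0.15 rad and linear speed of each of tuning_knob, volume_knob, loudspeaker, transformer below 0.02 m/s and angular speed of each of tuning_knob, volume_knob, loudspeaker, transformer below 0.3 rad/s and contact force between the fingers and tuning_knob below 0.05 N and horizontal distance between volume_knob and foam_volume below 0.012 m and z of volume_knob in the frame of foam_volume between 0.004 and 0.012 m and contact force between the fingers and volume_knob below 0.05 N and horizontal distance between loudspeaker and foam_speaker below 0.012 m and z of loudspeaker in the frame of foam_speaker between 0.004 and 0.012 m and contact force between the fingers and loudspeaker below 0.05 N and horizontal distance between transformer and foam_transformer below 0.012 m and z of transformer in the frame of foam_transformer between 0.004 and 0.012 m and contact force between the fingers and transformer below 0.05 N and distance of each of pointer_knob, rubber_foot from where it was at the start of the episode below 0.02 m); the robot touches nothing.
It fails at once if the pointer knob or the rubber foot is moved from its place (more than 20 mm) (distance of any of pointer_knob, rubber_foot from where it was at the start of the episode above 0.02 m).
It fails at once if a radio part is dropped or thrown (moving faster than 0.7 m/s, a fall of some 25 mm, while the fingers do not hold it) ((contact force between the fingers and tuning_knob below 0.01 N and linear speed of tuning_knob above 0.7 m/s) or (contact force between the fingers and volume_knob below 0.01 N and linear speed of volume_knob above 0.7 m/s) or (contact force between the fingers and loudspeaker below 0.01 N and linear speed of loudspeaker above 0.7 m/s) or (contact force between the fingers and transformer below 0.01 N and linear speed of transformer above 0.7 m/s)).
It also fails if it takes over 102 s, if anything falls off the work surface, if the arm or the gripper's body presses on something with over 40 N, if the wrist force passes 120 N, or if a joint passes its speed limit or range.

ROBOT

A 7-joint arm with a two-finger parallel gripper is mounted at the origin on the work surface. World frame = base frame: x ahead of the robot, y to its left, z up, the work surface at z = 0. Lengths are in m, angles in rad, forces in N, time in s.
With the tool pointing down it reaches from about 0.4 to 0.9 m from the base axis. Payload 5.5 kg.
Tool frame: the origin (TCP) lies on the centre line of the jaws, within the pads' length; the fingertips stand 8 mm ahead of it and the grasp point (between the pads) lies 11 mm behind it; z points along the fingers, y is the line along which they close (so a half turn about z gives the same grasp; the last joint's range is limited). The gripper opens to 92 mm and grips with 3 to 60 N. Pads are 19 mm wide; open, the fingers measure 130 mm over their backs; the gripper's body (75 mm by 190 mm) begins 47 mm behind the grasp point.
Start: joints at [1.542, 0.501, -0.427, 1.55, 0.221, 1.138, -0.21], TCP at [0.187, -0.623, 0.235] pointing down, gripper open.
Joint ranges: [-2.88, 2.88], [-0.31, 2.03], [-1.54, 1.56], [0.2, 2.42], [-1.41, 4.55], [0.19, 2.02], [-2.57, 2.57]. Speed limits (rad/s): [2.57, 2.57, 3.14, 3.14, 3.14, 3.14, 3.14].

INTERFACE

Orientations are given as [roll, pitch, yaw] about the fixed x, y, z axes, in that order (R = Rz(yaw) Ry(pitch) Rx(roll)).
In Python, from bench import get_state, camera, finish_job gives the robot as it stands.
- The arm moves only by the tool play_rows, never from a script. Its argument "series" is a list of rows, each an object with "dp": the shift along the tool's x, y, z scaled (see below), a list of three; "turn": the turn, a rotation vector about the tool's x, y, z scaled (see below), a list of three; "fingers": the opening, from -1 (shut) to 1 (fully open). A call has 1 to 10 rows; each row shifts and turns the commanded pose from where the row before left it, along the tool's axes as they then stand; what a row does not reach is not made up. The controller multiplies each number of a shift by 120 mm and each number of a turn by 30 degrees. A row lasts 1/8 s, in which the tool goes at most 62.5 mm and 10.7 degrees, less where a joint would pass 70% of its speed; a pose out of reach is approached as far as the arm can. A call with a number of a shift or a turn outside -1 to 1 is refused whole. A call with a gripper value outside its range is refused whole. The fingers move at their own pace and stop on an object; the grip force is fixed at half the most. Time passes only in rows, so rows that do not move let the fingers close. It gives the time, the measured TCP pose, the force, the opening and the grip force at its end, in the units of the state.
- get_state(): the state, without advancing time (a new reading comes with each control period).
- camera(name): name is "side" or "top" or "wrist"; returns a dict with "img" (384x512x3 uint8, red, green, blue), "mtx" (3x3 intrinsics, pixels), "world_to_cam" (4x4, takes a point from world to camera coordinates). Camera axes: x right, y down, z forward; pixel columns grow to the right and rows downward; lengths in m; the calibration is good to about 2 mm. The wrist camera is an equidistant fisheye: a pixel r from the principal point sees the ray r / f radians off the axis. A picture is of the moment at which its call begins. There is no depth.
- finish_job(): hands the job in; it is judged then, once.
The state is a dict: "t": time; "joint_pos": joint angles; "joint_vel": joint speeds; "effort": joint torques, N m; "ee_pos": TCP position; "tool_rot": TCP orientation; "force": force on the tool from outside, world axes, zero at the start; "wrist_torque": the same for the moment, N m; "grip_width": finger opening in m; "grip_force": force on a finger pad.
Only numpy, scipy, OpenCV 4.12 (cv2) and the standard library are available. Lean on these libraries where they do the work, as an engineer would, in place of code of your own. Each camera call takes 0.05 s, during which the arm holds its last target. There are 200 camera calls.

## Working session

There is one attempt and no reset: what is moved stays moved. The work goes in short steps, Python scripts to look and compute and a tool call to move; the robot and the scene stay as the last step left them, time stands still between calls to the robot, and variables do not carry over. Pictures are saved under pics/ and viewed, at most 18 in all, crops included, and the job is handed in when it is done.

Besides the shell and the picture viewer there is one more tool, called after "Request:" as name(argument=value, ...) on one line, values as JSON. play_rows: Moves the arm, as the interface text tells. Its arguments: {"type":"object","properties":{"series":{"type":"array"}},"required":["series"]}

```bash
ls; mkdir -p pics; python3 - <<'E'
from bench import *
import cv2
print(get_state())
for n in ("top","side","wrist"):
    c=camera(n); cv2.imwrite(f"pics/{n}0.png",c["img"][:,:,::-1]); print(n,c["mtx"].round(1).tolist(),c["world_to_cam"].round(4).tolist())
E
```

```text
pics
{'t': 0.0, 'joint_pos': array([ 1.54218875,  0.50184926, -0.42678935,  1.5514627 ,  0.22082207,
        1.13831913, -0.2103033 ]), 'joint_vel': array([-0.00043653,  0.00057828,  0.00013203,  0.00095181, -0.00049398,
        0.00133455, -0.00060428]), 'effort': array([-5.90364323e-06, -5.66604280e+01, -5.81605107e+00, -2.79118860e+01,
       -6.85009640e-02,  3.07314447e-02,  2.33983228e-04]), 'ee_pos': array([ 0.18674168, -0.62186679,  0.23367203]), 'tool_rot': array([-3.13961700e+00, -4.06073594e-05,  2.91869278e-01]), 'force': array([ 0.57504258, -0.00540348,  0.24502795]), 'wrist_torque': array([ 0.02651825, -0.01363057,  0.01884369]), 'grip_force': 0.0, 'grip_width': 0.09142606609462144}
top [[485.4, 0.0, 255.1], [0.0, 485.4, 200.5], [0.0, 0.0, 1.0]] [[0.0255, -0.9996, 0.0118, -0.057], [-0.9948, -0.0265, -0.0988, 0.5746], [0.0991, -0.0092, -0.995, 1.0354], [0.0, 0.0, 0.0, 1.0]]
side [[377.6, 0.0, 257.0], [0.0, 377.6, 189.1], [0.0, 0.0, 1.0]] [[-0.9961, -0.0884, 0.0049, 0.5544], [-0.0644, 0.6845, -0.7261, 0.1041], [0.0609, -0.7236, -0.6875, 0.8153], [0.0, 0.0, 0.0, 1.0]]
wrist [[297.3, 0.0, 254.6], [0.0, 297.3, 190.9], [0.0, 0.0, 1.0]] [[0.2865, -0.9581, -0.0017, -0.6493], [-0.9135, -0.2737, 0.301, -0.0362], [-0.2889, -0.0847, -0.9536, 0.3911], [0.0, 0.0, 0.0, 1.0]]
```

View pics/top0.png

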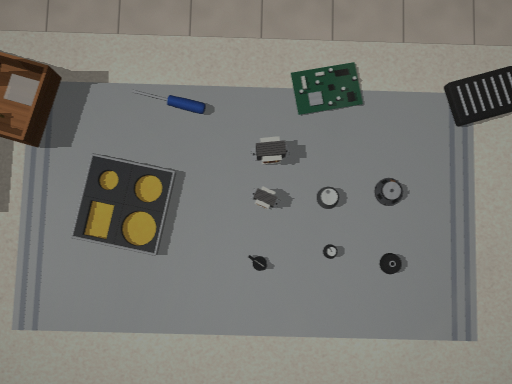

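View pics/side0.png

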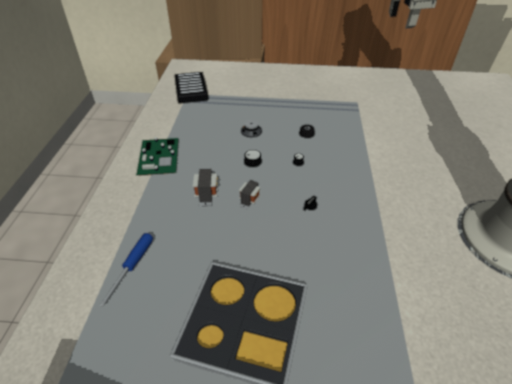

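```bash
cat > h.py <<'E'
import numpy as np, cv2
from bench import camera, get_state, finish_job
def rays(c,px,fish=False):
    px=np.atleast_2d(np.asarray(px,float)); K=c["mtx"]; T=c["world_to_cam"]
    d=np.c_[(px[:,0]-K[0,2])/K[0,0],(px[:,1]-K[1,2])/K[1,1],np.ones(len(px))]
    if fish:
        r=np.hypot(d[:,0],d[:,1]); s=np.where(r>1e-9,np.sin(r)/np.maximum(r,1e-9),1)
        d=np.c_[d[:,0]*s,d[:,1]*s,np.cos(r)]
    d=d@T[:3,:3]; return -T[:3,:3].T@T[:3,3], d/np.linalg.norm(d,axis=1,keepdims=True)
def plane(c,px,z,fish=False):
    o,d=rays(c,px,fish); return o+d*((z-o[2])/d[:,2])[:,None]
def tri(c1,p1,c2,p2,f1=False,f2=False):
    A=np.zeros((3,3));b=np.zeros(3);L=[]
    for c,p,f in((c1,p1,f1),(c2,p2,f2)):
        o,d=rays(c,p,f);M=np.eye(3)-np.outer(d[0],d[0]);A+=M;b+=M@o;L.append((o,M))
    x=np.linalg.solve(A,b); return x,max(np.linalg.norm(M@(x-o)) for o,M in L)
def blobs(m,amin=15,amax=20000):
    n,l,s,ce=cv2.connectedComponentsWithStats(m.astype(np.uint8))
    return [(ce[i],s[i],l==i) for i in range(1,n) if amin<s[i,4]<amax]
E
python3 - <<'E'
from h import *
t=camera("top");s=camera("side")
for n,c in(("top",t),("side",s)):
    hsv=cv2.cvtColor(c["img"],cv2.COLOR_RGB2HSV)
    y=(hsv[...,0]>15)&(hsv[...,0]<30)&(hsv[...,1]>170)&(hsv[...,2]>100)
    print(n,"yellow");[print(b[0].round(1),b[1]) for b in blobs(y,40)]
    g=c["img"].max(2)
    print("dark");[print(b[0].round(1),b[1]) for b in blobs(g<75,30)]
a=t["img"][130:290,220:420];cv2.imwrite("pics/tc.png",cv2.resize(a,None,fx=4,fy=4,interpolation=2)[:,:,::-1][:600])
a=s["img"][115:225,180:330];cv2.imwrite("pics/sc.png",cv2.resize(a,None,fx=5,fy=5,interpolation=2)[:,:,::-1])
E
```

```text
top yellow
[138.9 190.8] [136 181   8  20  43]
dark
[35.7 98.9] [   0   55   62   93 2282]
[327.9  88.1] [ 291   63   72   52 2338]
[479.1  96.7] [ 444   66   68   61 2363]
[  7.3 124.6] [  0 113  22  22 215]
[270.6 149. ] [256 141  32  20 436]
[120.8 199.8] [  73  156   99   97 4194]
[165.7 213.8] [156 172  20  83 129]
[386.5 192.6] [375 178  29  28 361]
[326.1 199. ] [317 187  23  22 159]
[265.3 197.3] [253 189  25  19 224]
[329.2 251. ] [323 244  15  15 100]
[390.2 263.1] [380 253  22  21 344]
[258.7 262.4] [249 255  18  16 178]
side yellow
dark
[393.9   7.6] [389   0  11  17 142]
[407.2   2. ] [404   0   8   6  35]
[366.   40.8] [ 338    4   63   63 2248]
[191.6  92.2] [175  72  34  31 437]
[ 41.9 159.8] [   0   94   93  129 1612]
[306.6 131.1] [299 125  16  13 171]
[251.  131.3] [241 126  21  11 151]
[159.2 155.2] [138 139  40  35 831]
[252.2 161.7] [244 156  18  11 137]
[297.9 161.5] [293 157  11   9  74]
[204.7 185.9] [198 170  14  32 377]
[247.4 192.7] [241 181  17  25 215]
[498.2 209.3] [480 180  32  53 784]
[310.4 203.5] [303 196  14  14 143]
[463.6 232.9] [459 217  12  30 105]
[141.6 255.3] [133 242  19  27  38]
[237.3 324.9] [ 175  266  128  118 6331]
```

View pics/tc.png

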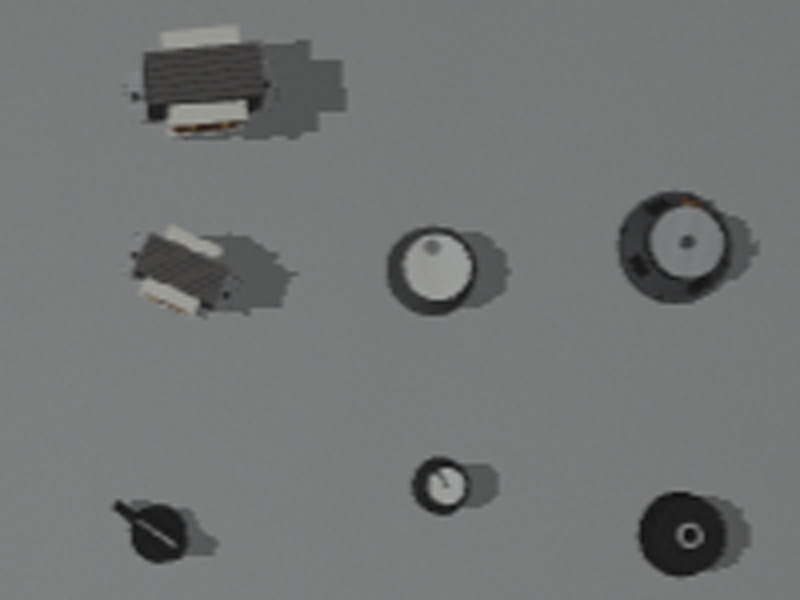

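View pics/sc.png

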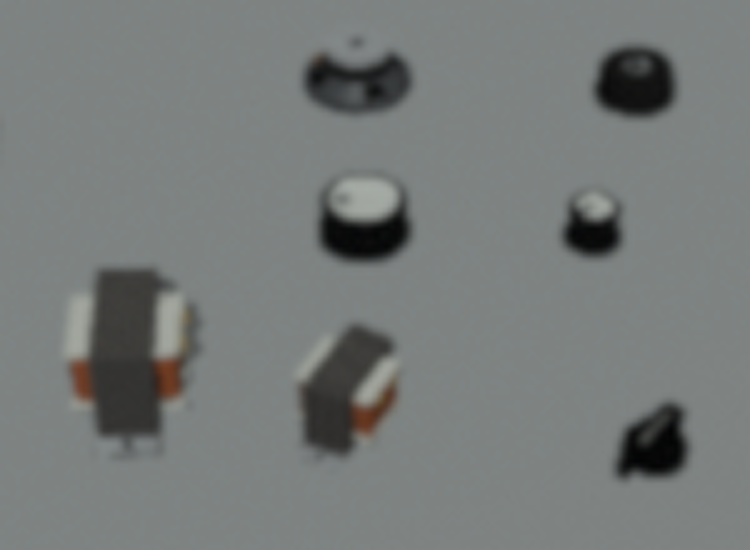

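```bash
python3 - <<'E'
from h import *
t=camera("top");s=camera("side")
def T(u,v):return ((u+.5)/4-.5+220,(v+.5)/4-.5+130)
def S(u,v):return ((u+.5)/5-.5+180,(v+.5)/5-.5+115)
def cap(c,p,w=14,th=140):
    g=c["img"].min(2);x,y=map(int,map(round,p));m=np.zeros_like(g);m[y-w:y+w+1,x-w:x+w+1]=1
    bl=blobs((g>th)&(m>0)); b=min(bl,key=lambda b:np.hypot(*(b[0]-p)))
    cn=cv2.findContours(b[2].astype(np.uint8),0,2)[0][0]; (x,y,w,h)=cv2.boundingRect(cn); return b[0],(w,h),b[1][4]
for n,a,b in(("tuning",T(437,266),S(365,199)),("volume",T(446,486),S(595,205)),("speaker",T(687,242),S(357,42)),("transf",T(181,271),S(350,360)),("bigtr",T(204,72),S(127,315)),("rubber",T(690,535),S(637,64))):
    print(n,tri(t,a,s,b))
    if n in("tuning","volume"): print(cap(t,a),cap(s,b,10))
# tray corners, dark incl. yellow
for n,c,roi in(("top",t,(60,140,190,270)),("side",s,(160,250,320,384))):
    hsv=cv2.cvtColor(c["img"],cv2.COLOR_RGB2HSV);g=c["img"].max(2)
    m=((g<75)|(hsv[...,1]>110)).astype(np.uint8);x0,y0,x1,y1=roi;k=np.zeros_like(m);k[y0:y1,x0:x1]=m[y0:y1,x0:x1]
    cn=max(cv2.findContours(k,0,2)[0],key=cv2.contourArea);h=cv2.convexHull(cn)
    for e in(0.03,0.05):
        q=cv2.approxPolyDP(h,e*cv2.arcLength(h,True),True)[:,0]
        print(n,q.tolist())
    if n=="top":
        P=plane(c,h[:,0],0.022)[:,:2]; print("rect mm",cv2.minAreaRect((P*1000).astype(np.float32)))
    else:
        P=plane(c,h[:,0],0.022)[:,:2]; print("rect mm",cv2.minAreaRect((P*1000).astype(np.float32)))
    print("yel hsv",[ (b[0].round(1).tolist(),plane(c,b[0],0.010)[0].round(4).tolist(),b[1][4]) for b in blobs((hsv[...,1]>150)&(k>0),100)])
a=t["img"][140:270,60:200];cv2.imwrite("pics/tt.png",cv2.resize(a,None,fx=4,fy=4,interpolation=2)[:,:,::-1])
E
```

```text
tuning (array([ 0.58845844, -0.2046806 ,  0.02322578]), np.float64(0.002031037103744404))
(array([329.01190476, 196.85119048]), (15, 16), np.int32(168)) (array([253.        , 153.96923077]), (11, 7), np.int32(65))
volume (array([ 0.46838713, -0.21078708,  0.02325914]), np.float64(0.0013405666752075605))Traceback (most recent call last):
  File "<stdin>", line 11, in <module>
  File "<stdin>", line 7, in cap
ValueError: min() iterable argument is empty
```

```bash
python3 - <<'E'
from h import *
t=camera("top");s=camera("side")
def T(u,v):return ((u+.5)/4-.5+220,(v+.5)/4-.5+130)
def S(u,v):return ((u+.5)/5-.5+180,(v+.5)/5-.5+115)
for n,a,b in(("tuning",T(437,266),S(365,199)),("volume",T(446,486),S(595,205)),("speaker",T(687,242),S(357,42)),("transf",T(181,271),S(350,360)),("bigtr",T(204,72),S(127,315)),("rubber",T(690,535),S(637,64))):
    x,r=tri(t,a,s,b);print(n,x.round(4),round(r,4))
for n,c,roi in(("top",t,(60,140,190,270)),("side",s,(160,250,320,384))):
    hsv=cv2.cvtColor(c["img"],cv2.COLOR_RGB2HSV);g=c["img"].max(2)
    m=((g<75)|(hsv[...,1]>110)).astype(np.uint8);x0,y0,x1,y1=roi;k=np.zeros_like(m);k[y0:y1,x0:x1]=m[y0:y1,x0:x1]
    cn=max(cv2.findContours(k,0,2)[0],key=cv2.contourArea);h=cv2.convexHull(cn)
    q=cv2.approxPolyDP(h,.04*cv2.arcLength(h,True),True)[:,0]
    print(n,q.tolist())
    P=plane(c,h[:,0],0.022)[:,:2]; print("rect mm",cv2.minAreaRect((P*1000).astype(np.float32)))
    print("yel",[ (b[0].round(1).tolist(),plane(c,b[0],0.010)[0].round(4).tolist(),int(b[1][4])) for b in blobs((hsv[...,1]>150)&(k>0),100)])
a=t["img"][140:270,60:200];cv2.imwrite("pics/tt.png",cv2.resize(a,None,fx=4,fy=4,interpolation=2)[:,:,::-1])
E
```

```text
tuning [ 0.5885 -0.2047  0.0232] 0.002
volume [ 0.4684 -0.2108  0.0233] 0.0013
speaker [ 0.6056 -0.3418  0.0283] 0.0013
transf [ 0.5808 -0.0628  0.0409] 0.0013
bigtr [ 0.687  -0.0726  0.0514] 0.0028
rubber [ 0.4453 -0.345   0.0214] 0.0011
top [[93, 156], [171, 173], [153, 252], [73, 235]]
rect mm ((562.2315063476562, 248.7860565185547), (180.3164520263672, 180.70091247558594), 79.5513687133789)
yel [([108.4, 179.7], [0.6156, 0.2865, 0.01], 272), ([148.0, 188.1], [0.5992, 0.1975, 0.01], 574), ([98.8, 219.3], [0.5267, 0.3029, 0.01], 760), ([138.7, 227.9], [0.5101, 0.2138, 0.01], 892)]
side [[213, 266], [302, 287], [282, 383], [175, 353]]
rect mm ((558.6572265625, 249.00094604492188), (178.76417541503906, 178.65489196777344), 79.55609130859375)
yel [([227.0, 290.8], [0.596, 0.1922, 0.01], 663), ([274.2, 302.9], [0.5066, 0.209, 0.01], 1115), ([209.8, 336.1], [0.6123, 0.2813, 0.01], 432), ([261.5, 350.8], [0.5227, 0.2982, 0.01], 1313)]
```

View pics/tt.png

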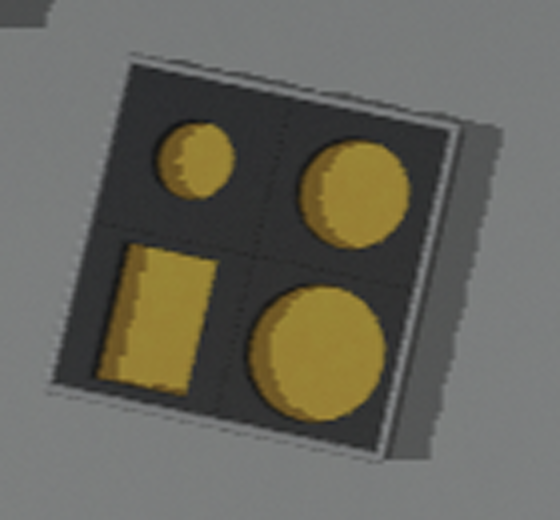

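Request:
play_rows(series=[{"dp":[0.4,-0.123,0],"turn":[0,0,0],"fingers":1},{"dp":[0.4,-0.123,0],"turn":[0,0,0],"fingers":1},{"dp":[0.4,-0.123,0],"turn":[0,0,0],"fingers":1},{"dp":[0.4,-0.123,0],"turn":[0,0,0],"fingers":1},{"dp":[0.4,-0.123,0],"turn":[0,0,0],"fingers":1},{"dp":[0.4,-0.123,0],"turn":[0,0,0],"fingers":1},{"dp":[0.4,-0.123,0],"turn":[0,0,0],"fingers":1},{"dp":[0.4,-0.123,0],"turn":[0,0,0],"fingers":1},{"dp":[0.4,-0.123,0],"turn":[0,0,0],"fingers":1},{"dp":[0.4,-0.123,0.1],"turn":[0,0,0],"fingers":1}])

```text
t: 1.7
ee_pos: [0.6063, -0.3426, 0.2239]
tool_rot: [3.14, -0.002, 0.291]
force: [0.8, -0.5, 0.3]
grip_width: 0.0915
grip_force: 0.0
```

```bash
python3 - <<'E'
from h import *
c=camera("wrist");cv2.imwrite("pics/w1.png",c["img"][:,:,::-1]);np.savez("w1.npz",**c)
s=get_state();print(s["ee_pos"].round(4),s["tool_rot"].round(3),s["joint_pos"].round(2))
E
```

```text
[ 0.6115 -0.3339  0.2214] [-3.138 -0.006  0.3  ] [ 0.81  0.61 -0.52  1.43  0.31  1.18 -1.03]
```

View pics/w1.png

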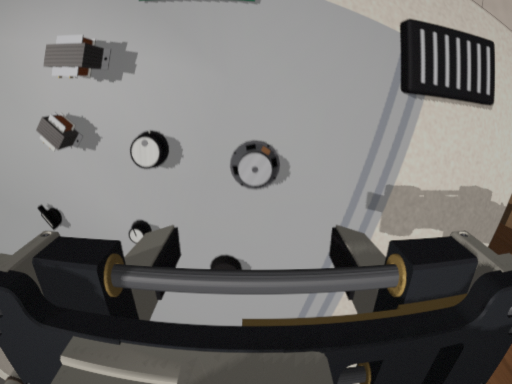

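```bash
python3 - <<'E'
from h import *
c=dict(np.load("w1.npz"));g=c["img"].min(2)
for n,p,z in(("sp",(255,169),.028),("tun",(149,151),.024),("vol",(137,234),.022)):
    m=np.zeros_like(g);cv2.circle(m,p,25,1,-1)
    b=max(blobs((g>150)&(m>0),5),key=lambda b:b[1][4]);k=cv2.findContours(b[2].astype(np.uint8),0,2)[0][0];e=cv2.minEnclosingCircle(k)
    print(n,b[0],b[1],e,plane(c,b[0],z,True).round(4),plane(c,e[0],z,True).round(4))
t=camera("top"); print(tri(t,(391.37,190.1),c,(255,169),False,True))
s=get_state();print(s["ee_pos"].round(4),s["tool_rot"].round(3))
E
```

```text
sp [254.42717087 168.88515406] [239 154  32  31 714] ((254.5414276123047, 168.6834259033203), 15.89145278930664) [[ 0.6078 -0.3428  0.028 ]] [[ 0.6081 -0.3428  0.028 ]]
tun [144.94912281 152.03508772] [132 138  27  28 570] ((145.2857208251953, 151.57142639160156), 14.232141494750977) [[ 0.5899 -0.2062  0.024 ]] [[ 0.5906 -0.2065  0.024 ]]
vol [130.33505821 225.66623545] [112 209  50  46 773] ((136.73529052734375, 232.14706420898438), 24.804702758789062) [[ 0.483  -0.2021  0.022 ]] [[ 0.4763 -0.2128  0.022 ]]
(array([ 0.60727677, -0.34335618,  0.0242877 ]), np.float64(0.00045953279136638704))
[ 0.6091 -0.335   0.2215] [-3.137 -0.004  0.301]
```

Request:
play_rows(series=[{"dp":[0,0,0.25],"turn":[0,0,0],"fingers":1},{"dp":[0,0,0.25],"turn":[0,0,0],"fingers":1},{"dp":[0,0,0.25],"turn":[0,0,0],"fingers":1},{"dp":[0,0,0],"turn":[0,0,0],"fingers":1},{"dp":[0,0,0],"turn":[0,0,0],"fingers":1},{"dp":[0,0,0],"turn":[0,0,0],"fingers":1},{"dp":[0,0,0],"turn":[0,0,0],"fingers":1}])

```text
t: 2.68
ee_pos: [0.605, -0.3434, 0.1342]
tool_rot: [3.14, -0.001, 0.292]
force: [-0.0, 0.4, -0.1]
grip_width: 0.0918
grip_force: 0.0
```

Request:
play_rows(series=[{"dp":[0.018,0,0.22],"turn":[0,0,0],"fingers":1},{"dp":[0,0,0.22],"turn":[0,0,0],"fingers":1},{"dp":[0,0,0.22],"turn":[0,0,0],"fingers":1},{"dp":[0,0,0.15],"turn":[0,0,0],"fingers":1},{"dp":[0,0,0.1],"turn":[0,0,0],"fingers":1},{"dp":[0,0,0],"turn":[0,0,0],"fingers":0.5},{"dp":[0,0,0],"turn":[0,0,0],"fingers":0.2}])

```text
t: 3.55
ee_pos: [0.6071, -0.3427, 0.0246]
tool_rot: [3.141, -0.001, 0.292]
force: [-0.1, -1.0, 0.9]
grip_width: 0.0763
grip_force: 0.0
```

Request:
play_rows(series=[{"dp":[0,0,0],"turn":[0,0,0],"fingers":-1},{"dp":[0,0,0],"turn":[0,0,0],"fingers":-1},{"dp":[0,0,0],"turn":[0,0,0],"fingers":-1},{"dp":[0,0,0],"turn":[0,0,0],"fingers":-1},{"dp":[0,0,0],"turn":[0,0,0],"fingers":-1},{"dp":[0,0,0],"turn":[0,0,0],"fingers":-1},{"dp":[0,0,0],"turn":[0,0,0],"fingers":-1}])

```text
t: 4.42
ee_pos: [0.6064, -0.3425, 0.0237]
tool_rot: [3.141, -0.0, 0.292]
force: [0.2, -0.9, 2.6]
grip_width: 0.039
grip_force: 30.0
```

Request:
play_rows(series=[{"dp":[0,0,-0.1],"turn":[0,0,0],"fingers":-1},{"dp":[0,0,-0.2],"turn":[0,0,0],"fingers":-1},{"dp":[0,0,-0.25],"turn":[0,0,0],"fingers":-1},{"dp":[0,0,-0.25],"turn":[0,0,0],"fingers":-1},{"dp":[0.02,-0.15,0],"turn":[0,0,0],"fingers":-1},{"dp":[0.035,-0.3,0],"turn":[0,0,0],"fingers":-1},{"dp":[0.04,-0.35,0],"turn":[0,0,0],"fingers":-1},{"dp":[0.04,-0.35,0],"turn":[0,0,0],"fingers":-1},{"dp":[0.04,-0.35,0],"turn":[0,0,0],"fingers":-1},{"dp":[0.04,-0.35,0],"turn":[0,0,0],"fingers":-1}])

```text
t: 5.68
ee_pos: [0.5659, -0.1197, 0.1194]
tool_rot: [-3.141, 0.001, 0.293]
force: [0.5, 0.4, -1.4]
grip_width: 0.0389
grip_force: 30.0
```

Request:
play_rows(series=[{"dp":[0.04,-0.35,0],"turn":[0,0,0],"fingers":-1},{"dp":[0.04,-0.35,0],"turn":[0,0,0],"fingers":-1},{"dp":[0.04,-0.35,0],"turn":[0,0,0],"fingers":-1},{"dp":[0.04,-0.35,0],"turn":[0,0,0],"fingers":-1},{"dp":[0.04,-0.35,0],"turn":[0,0,0],"fingers":-1},{"dp":[0.04,-0.35,0],"turn":[0,0,0],"fingers":-1},{"dp":[0.04,-0.35,0],"turn":[0,0,0],"fingers":-1},{"dp":[0.02,-0.22,0],"turn":[0,0,0],"fingers":-1},{"dp":[0,0,0],"turn":[0,0,0],"fingers":-1},{"dp":[0,0,0],"turn":[0,0,0],"fingers":-1}])

```text
t: 6.92
ee_pos: [0.5088, 0.1941, 0.1193]
tool_rot: [3.141, 0.001, 0.292]
force: [0.8, 0.3, -0.2]
grip_width: 0.0388
grip_force: 30.0
```

```bash
python3 - <<'E'
from h import *
c=camera("wrist");cv2.imwrite("pics/w2.png",c["img"][:,:,::-1]);np.savez("w2.npz",**c)
s=get_state();print(s["ee_pos"].round(4),s["tool_rot"].round(3),s["joint_pos"].round(2))
E
```

```text
[0.5092 0.1935 0.1193] [3.141e+00 1.000e-03 2.910e-01] [ 0.06  0.5  -0.59  1.91  0.37  0.85 -2.  ]
```

View pics/w2.png

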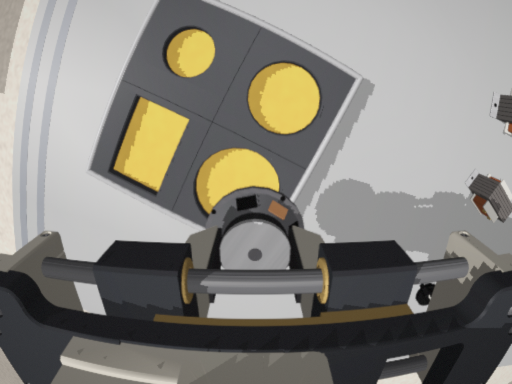

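```bash
python3 - <<'E'
from h import *
c=dict(np.load("w2.npz"))
print("tray centre",plane(c,(212,122),.022,True).round(4))
print("corners",plane(c,[(359,78),(92,168)],.022,True).round(4))
print("speaker in hand",plane(c,(255,254),.1193+.004,True).round(4))
t=camera("top")
print(tri(t,((255+.5)/4-.5+60,(257+.5)/4-.5+140),c,(212,122),False,True))
E
```

```text
tray centre [[0.5606 0.2459 0.022 ]]
corners [[0.6344 0.1392 0.022 ]
 [0.4912 0.3483 0.022 ]]
speaker in hand [[0.5089 0.1935 0.1233]]
(array([0.56108482, 0.24550821, 0.02784373]), np.float64(0.000310934280591346))
```

Request:
play_rows(series=[{"dp":[0.036,-0.145,0.1],"turn":[0,0,0],"fingers":-1},{"dp":[0,0,0.2],"turn":[0,0,0],"fingers":-1},{"dp":[0,0,0.2],"turn":[0,0,0],"fingers":-1},{"dp":[0,0,0],"turn":[0,0,0],"fingers":-1},{"dp":[0,0,0],"turn":[0,0,0],"fingers":-1}])

```text
t: 7.65
ee_pos: [0.5092, 0.2123, 0.0602]
tool_rot: [-3.142, -0.001, 0.291]
force: [-0.0, 1.0, -2.2]
grip_width: 0.0393
grip_force: 30.0
```

```bash
python3 - <<'E'
from h import *
c=camera("wrist");cv2.imwrite("pics/w3.png",c["img"][:,:,::-1]);np.savez("w3.npz",**c)
t=camera("side");cv2.imwrite("pics/s3.png",cv2.resize(t["img"][240:384,150:330],None,fx=4,fy=4,interpolation=2)[:,:,::-1])
s=get_state();print(s["ee_pos"].round(4))
E
```

```text
[0.5096 0.2128 0.0607]
```

View pics/w3.png

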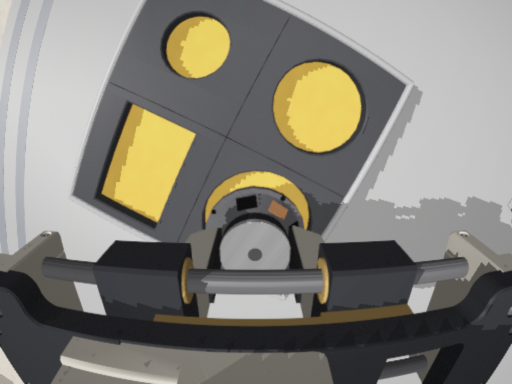

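```bash
python3 - <<'E'
from h import *
c=dict(np.load("w3.npz"))
print("junction,corner",plane(c,[(229,136),(408,83)],.022,True).round(4).tolist())
print("speaker",plane(c,(255,254),.0607+.004,True).round(4))
hsv=cv2.cvtColor(c["img"],cv2.COLOR_RGB2HSV);m=(hsv[...,1]>140)&(hsv[...,2]>90);m[235:]=0
for b in blobs(m,300):
    k=max(cv2.findContours(b[2].astype(np.uint8),0,2)[0],key=len)[:,0]
    for z in(.01,.022):
        P=plane(c,k,z,True)[:,:2]*1000;print(b[1][:4],z,cv2.fitEllipse(P.astype(np.float32)))
E
```

```text
junction,corner [[0.562, 0.2445, 0.022], [0.6345, 0.1412, 0.022]]
speaker [[0.5095 0.2118 0.0647]]
[166  16  63  62] 0.01 ((613.6679077148438, 283.2323913574219), (41.309913635253906, 43.69147872924805), 65.01985931396484)
[166  16  63  62] 0.022 ((612.1358642578125, 280.3560485839844), (38.820892333984375, 41.05897521972656), 65.01988220214844)
[273  62  88  91] 0.01 ((596.968505859375, 193.75157165527344), (60.38810729980469, 61.52354431152344), 103.3683853149414)
[273  62  88  91] 0.022 ((596.442626953125, 196.26666259765625), (56.74958419799805, 57.81660079956055), 103.36856079101562)
[101 105  93 117] 0.01 ((523.612060546875, 299.8551940917969), (57.648895263671875, 86.59864044189453), 78.83293914794922)
[101 105  93 117] 0.022 ((527.5060424804688, 295.977294921875), (54.175418853759766, 81.3808822631836), 78.83293914794922)
[205 171 104  58] 0.01 ((503.166015625, 209.5672149658203), (74.07250213623047, 75.97474670410156), 81.64705657958984)
[205 171 104  58] 0.022 ((508.29180908203125, 211.1293487548828), (69.60955047607422, 71.39735412597656), 81.64922332763672)
```

Request:
play_rows(series=[{"dp":[-0.012,0.009,0.08],"turn":[0,0,0],"fingers":-1},{"dp":[0,0,0.08],"turn":[0,0,0],"fingers":-1},{"dp":[0,0,0.05],"turn":[0,0,0],"fingers":-1},{"dp":[0,0,0.012],"turn":[0,0,0],"fingers":-1},{"dp":[0,0,0],"turn":[0,0,0],"fingers":-1},{"dp":[0,0,0],"turn":[0,0,0],"fingers":-1}])

```text
t: 8.5
ee_pos: [0.5071, 0.211, 0.0333]
tool_rot: [3.14, 0.001, 0.292]
force: [-3.5, -2.1, 9.1]
grip_width: 0.0394
grip_force: 30.0
```

Request:
play_rows(series=[{"dp":[0,0,0],"turn":[0,0,0],"fingers":0.2},{"dp":[0,0,0],"turn":[0,0,0],"fingers":0.2},{"dp":[0,0,0],"turn":[0,0,0],"fingers":0.2},{"dp":[0,0,-0.1],"turn":[0,0,0],"fingers":0.2},{"dp":[0,0,-0.2],"turn":[0,0,0],"fingers":0.2},{"dp":[0,0,-0.25],"turn":[0,0,0],"fingers":0.2},{"dp":[0,0,-0.25],"turn":[0,0,0],"fingers":0.2},{"dp":[0,0,0],"turn":[0,0,0],"fingers":0.5}])

```text
t: 9.5
ee_pos: [0.5095, 0.2123, 0.132]
tool_rot: [-3.141, -0.006, 0.292]
force: [0.3, -0.4, -0.8]
grip_width: 0.0615
grip_force: 0.0
```

```bash
python3 - <<'E'
from h import *
t=camera("top");s=camera("side")
a=cv2.resize(t["img"][140:270,60:200],None,fx=3,fy=3,interpolation=2)[:,:,::-1]
b=cv2.resize(s["img"][240:384,170:310],None,fx=2.7,fy=2.7,interpolation=2)[:,:,::-1][:390]
h=min(len(a),len(b));cv2.imwrite("pics/v4.png",np.hstack([a[:h],b[:h]])[:,:800])
E
```

```text
(no output)
```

View pics/v4.png

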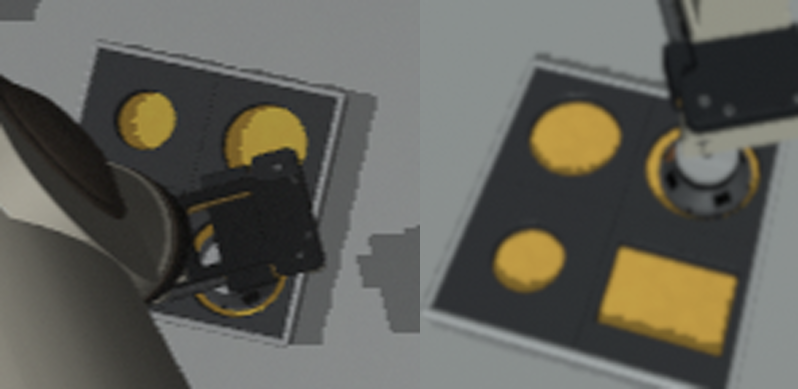

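Request:
play_rows(series=[{"dp":[-0.03,0.3,0],"turn":[0,0,0],"fingers":0.6},{"dp":[-0.038,0.38,0],"turn":[0,0,0],"fingers":0.6},{"dp":[-0.038,0.38,0],"turn":[0,0,0],"fingers":0.6},{"dp":[-0.038,0.38,0],"turn":[0,0,0],"fingers":0.6},{"dp":[-0.038,0.38,0],"turn":[0,0,0],"fingers":0.6},{"dp":[-0.038,0.38,0],"turn":[0,0,0],"fingers":0.6},{"dp":[-0.038,0.38,0],"turn":[0,0,0],"fingers":0.6},{"dp":[-0.038,0.38,0],"turn":[0,0,0],"fingers":0.6},{"dp":[-0.038,0.38,0],"turn":[0,0,0],"fingers":0.6},{"dp":[-0.02,0.186,0],"turn":[0,0,0],"fingers":0.6}])

```text
t: 10.85
ee_pos: [0.5875, -0.2094, 0.1273]
tool_rot: [-3.141, 0.002, 0.288]
force: [-0.7, 0.4, 0.0]
grip_width: 0.0734
grip_force: 0.0
```

Request:
play_rows(series=[{"dp":[0,0,0.15],"turn":[0,0,0],"fingers":0.6},{"dp":[0,0,0.15],"turn":[0,0,0],"fingers":0.6},{"dp":[0,0,0],"turn":[0,0,0],"fingers":0.6},{"dp":[0,0,0],"turn":[0,0,0],"fingers":0.6},{"dp":[0,0,0],"turn":[0,0,0],"fingers":0.6}])

```text
t: 11.48
ee_pos: [0.5892, -0.2056, 0.0936]
tool_rot: [3.141, -0.001, 0.293]
force: [0.4, 0.4, 1.4]
grip_width: 0.0736
grip_force: 0.0
```

```bash
python3 - <<'E'
from h import *
c=camera("wrist");np.savez("w5.npz",**c);g=c["img"].min(2)
cv2.imwrite("pics/w5.png",c["img"][:,:,::-1])
for b in blobs(g>150,80,3000): print(b[0].round(1),b[1])
s=get_state();print(s["ee_pos"].round(4),s["tool_rot"].round(3),s["joint_pos"].round(2))
E
```

```text
[495.4  12. ] [464   0  48  38 904]
[ 94.6 154.2] [ 80 140  31  30 294]
[254.7 207.7] [ 232  186   47   43 1512]
[508.9 212.7] [505 201   7  20  83]
[193.3 308.7] [ 170  293   47   31 1096]
[292.7 305.2] [ 238  293  100   25 1793]
[  7.4 371.3] [  0 348  24  36 432]
[110. 372.] [ 61 357 116  27 514]
[496.  372.7] [486 357  19  27 145]
[ 0.5892 -0.2059  0.0936] [ 3.141e+00 -1.000e-03  2.920e-01] [ 0.65  0.64 -0.49  1.72  0.37  0.88 -1.28]
```

View pics/w5.png

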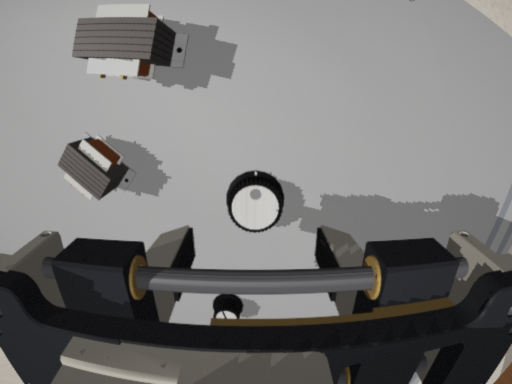

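```bash
python3 - <<'E'
from h import *
c=dict(np.load("w5.npz"));w=dict(np.load("w1.npz"))
print(plane(c,(255.2,208),.024,True).round(4),tri(w,(145.2,151.8),c,(255.2,208),True,True))
print("vol",tri(w,(137.5,236),c,(226,316),True,True))
E
```

```text
[[ 0.589  -0.2066  0.024 ]] (array([ 0.58992905, -0.20657015,  0.02491235]), np.float64(0.0006209888007172489))
vol (array([ 0.46722799, -0.21299187,  0.01625692]), np.float64(4.0511748671259894e-05))
```

Request:
play_rows(series=[{"dp":[0,0.005,0.2],"turn":[0,0,0],"fingers":0.6},{"dp":[0,0,0.2],"turn":[0,0,0],"fingers":0.6},{"dp":[0,0,0.15],"turn":[0,0,0],"fingers":0.6},{"dp":[0,0,0.04],"turn":[0,0,0],"fingers":0.6},{"dp":[0,0,0],"turn":[0,0,0],"fingers":-0.02},{"dp":[0,0,0],"turn":[0,0,0],"fingers":-1},{"dp":[0,0,0],"turn":[0,0,0],"fingers":-1},{"dp":[0,0,0],"turn":[0,0,0],"fingers":-1},{"dp":[0,0,0],"turn":[0,0,0],"fingers":-1},{"dp":[0,0,0],"turn":[0,0,0],"fingers":-1}])

```text
t: 12.78
ee_pos: [0.5892, -0.2069, 0.0228]
tool_rot: [3.141, -0.001, 0.292]
force: [-1.8, -0.1, 4.6]
grip_width: 0.0419
grip_force: 30.0
```

Request:
play_rows(series=[{"dp":[0,0,-0.1],"turn":[0,0,0],"fingers":-1},{"dp":[0,0,-0.2],"turn":[0,0,0],"fingers":-1},{"dp":[0,0,-0.25],"turn":[0,0,0],"fingers":-1},{"dp":[0,0,-0.25],"turn":[0,0,0],"fingers":-1},{"dp":[0.06,-0.185,0],"turn":[0,0,0],"fingers":-1},{"dp":[0.11,-0.34,0],"turn":[0,0,0],"fingers":-1},{"dp":[0.11,-0.34,0],"turn":[0,0,0],"fingers":-1},{"dp":[0.11,-0.34,0],"turn":[0,0,0],"fingers":-1},{"dp":[0.11,-0.34,0],"turn":[0,0,0],"fingers":-1},{"dp":[0.11,-0.34,0],"turn":[0,0,0],"fingers":-1}])

```text
t: 14.02
ee_pos: [0.5936, 0.0322, 0.1185]
tool_rot: [3.141, -0.0, 0.292]
force: [0.4, -0.2, -1.1]
grip_width: 0.0419
grip_force: 30.0
```

Request:
play_rows(series=[{"dp":[0.11,-0.34,0],"turn":[0,0,0],"fingers":-1},{"dp":[0.11,-0.34,0],"turn":[0,0,0],"fingers":-1},{"dp":[0.11,-0.34,0],"turn":[0,0,0],"fingers":-1},{"dp":[0.085,-0.28,0],"turn":[0,0,0],"fingers":-1},{"dp":[0,0,0.2],"turn":[0,0,0],"fingers":-1},{"dp":[0,0,0.2],"turn":[0,0,0],"fingers":-1},{"dp":[0,0,0.1],"turn":[0,0,0],"fingers":-1},{"dp":[0,0,0],"turn":[0,0,0],"fingers":-1},{"dp":[0,0,0],"turn":[0,0,0],"fingers":-1}])

```text
t: 15.15
ee_pos: [0.5973, 0.1949, 0.0591]
tool_rot: [-3.141, -0.001, 0.292]
force: [-1.0, 0.4, -1.4]
grip_width: 0.0418
grip_force: 30.0
```

```bash
python3 - <<'E'
from h import *
c=camera("wrist");np.savez("w6.npz",**c)
s=get_state();print(s["ee_pos"].round(4),s["tool_rot"].round(3),s["joint_pos"].round(2))
g=c["img"].min(2);m=np.zeros_like(g);m[160:290,200:310]=1
cv2.imwrite("pics/w6.png",c["img"][:,:,::-1])
for b in blobs((g>150)&(m>0),100): print(b[0],b[1],plane(c,b[0],s["ee_pos"][2]+.001,True).round(4))
E
```

```text
[0.5974 0.1949 0.0592] [-3.142e+00 -2.000e-03  2.920e-01] [ 0.01  0.7  -0.51  1.72  0.44  0.83 -1.98]
[295.30901288 166.90128755] [275 160  35  18 233] [[0.65   0.1885 0.0602]]
[254.5559322  247.93135593] [ 223  222   64   48 2360] [[0.5995 0.1952 0.0602]]
```

View pics/w6.png

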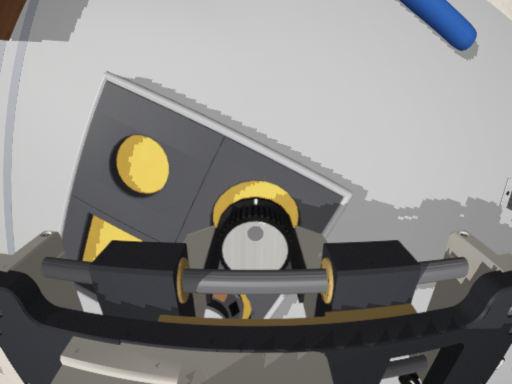

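Request:
play_rows(series=[{"dp":[0,0,0.08],"turn":[0,0,0],"fingers":-1},{"dp":[0,0,0.08],"turn":[0,0,0],"fingers":-1},{"dp":[0,0,0.04],"turn":[0,0,0],"fingers":-1},{"dp":[0,0,0.018],"turn":[0,0,0],"fingers":-1},{"dp":[0,0,0],"turn":[0,0,0],"fingers":-1},{"dp":[0,0,0],"turn":[0,0,0],"fingers":-1}])

```text
t: 15.95
ee_pos: [0.596, 0.1944, 0.0327]
tool_rot: [3.141, 0.001, 0.292]
force: [-4.4, -2.5, 9.4]
grip_width: 0.042
grip_force: 30.0
```

Request:
play_rows(series=[{"dp":[0,0,0],"turn":[0,0,0],"fingers":0.2},{"dp":[0,0,0],"turn":[0,0,0],"fingers":0.2},{"dp":[0,0,0],"turn":[0,0,0],"fingers":0.2},{"dp":[0,0,-0.1],"turn":[0,0,0],"fingers":0.2},{"dp":[0,0,-0.2],"turn":[0,0,0],"fingers":0.2},{"dp":[0,0,-0.25],"turn":[0,0,0],"fingers":0.2},{"dp":[0,0,-0.25],"turn":[0,0,0],"fingers":0.2},{"dp":[-0.1,0.145,0],"turn":[0,0,0],"fingers":0.2},{"dp":[-0.2,0.29,0],"turn":[0,0,0],"fingers":0.2},{"dp":[-0.2,0.29,0],"turn":[0,0,0],"fingers":0.2}])

```text
t: 17.2
ee_pos: [0.5629, 0.0919, 0.1273]
tool_rot: [3.141, 0.001, 0.292]
force: [-0.1, -1.0, 0.2]
grip_width: 0.0552
grip_force: 0.0
```

Request:
play_rows(series=[{"dp":[-0.2,0.29,0],"turn":[0,0,0],"fingers":0.2},{"dp":[-0.2,0.29,0],"turn":[0,0,0],"fingers":0.2},{"dp":[-0.2,0.29,0],"turn":[0,0,0],"fingers":0.2},{"dp":[-0.2,0.29,0],"turn":[0,0,0],"fingers":0.2},{"dp":[-0.2,0.29,0],"turn":[0,0,0],"fingers":0.2},{"dp":[-0.2,0.29,0],"turn":[0,0,0],"fingers":0.2},{"dp":[-0.2,0.29,0],"turn":[0,0,0],"fingers":0.2},{"dp":[-0.11,0.185,0.2],"turn":[0,0,0],"fingers":0.2},{"dp":[0,0,0],"turn":[0,0,0],"fingers":0.2},{"dp":[0,0,0],"turn":[0,0,0],"fingers":0.2}])

```text
t: 18.45
ee_pos: [0.4667, -0.2118, 0.1039]
tool_rot: [-3.141, 0.0, 0.292]
force: [0.2, 0.4, -0.7]
grip_width: 0.0552
grip_force: 0.0
```

```bash
python3 - <<'E'
from h import *
c=camera("wrist");np.savez("w7.npz",**c)
s=get_state();print(s["ee_pos"].round(4),s["tool_rot"].round(3),s["joint_pos"].round(2))
w=dict(np.load("w5.npz"));g=c["img"].min(2);m=np.zeros_like(g);m[130:260,200:310]=1
for b in blobs((g>150)&(m>0),100):
    x,y,wd,ht=b[1][:4];print(b[0],b[1],plane(c,b[0],.022,True).round(4),plane(c,(x+wd/2-.5,y+ht/2-.5),.022,True).round(4),tri(w,(226,316),c,b[0],True,True))
t=camera("top")
a=cv2.resize(t["img"][140:270,60:200],None,fx=2.5,fy=2.5,interpolation=2);b=cv2.resize(c["img"],(427,320))
cv2.imwrite("pics/v7.png",np.hstack([a[:320],b])[:,:,::-1])
E
```

```text
[ 0.4674 -0.2114  0.1042] [-3.141e+00 -1.000e-03  2.930e-01] [ 0.79  0.45 -0.51  1.99  0.31  0.77 -1.18]
[253.31193422 191.8718545 ] [  200   130   110   130 12041] [[ 0.4749 -0.2086  0.022 ]] [[ 0.473  -0.2102  0.022 ]] (array([ 0.47645673, -0.20989399,  0.02666592]), np.float64(0.0016887364488038727))
[256.40201005 200.18592965] [245 189  24  23 398] [[ 0.4688 -0.2131  0.022 ]] [[ 0.4689 -0.2131  0.022 ]] (array([ 0.46656336, -0.21345075,  0.01546166]), np.float64(0.0003332776709154412))
```

View pics/v7.png

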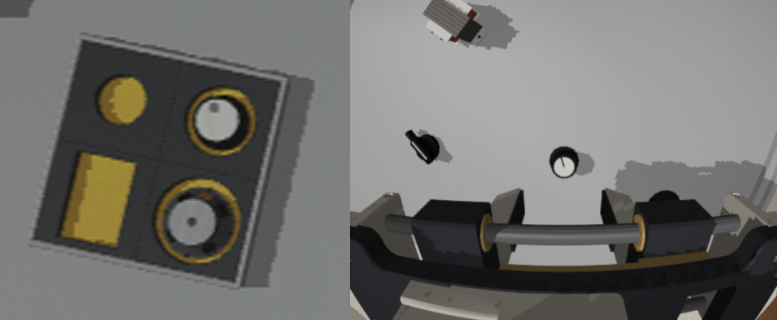

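Request:
play_rows(series=[{"dp":[0.009,0.013,0.2],"turn":[0,0,0],"fingers":0.2},{"dp":[0,0,0.2],"turn":[0,0,0],"fingers":0.2},{"dp":[0,0,0.15],"turn":[0,0,0],"fingers":0.2},{"dp":[0,0,0.1],"turn":[0,0,0],"fingers":0.2},{"dp":[0,0,0.025],"turn":[0,0,0],"fingers":0.2},{"dp":[0,0,0],"turn":[0,0,0],"fingers":-0.3},{"dp":[0,0,0],"turn":[0,0,0],"fingers":-1},{"dp":[0,0,0],"turn":[0,0,0],"fingers":-1},{"dp":[0,0,0],"turn":[0,0,0],"fingers":-1},{"dp":[0,0,0],"turn":[0,0,0],"fingers":-1}])

```text
t: 19.8
ee_pos: [0.4689, -0.214, 0.0233]
tool_rot: [3.141, -0.0, 0.292]
force: [-1.2, 0.2, 4.2]
grip_width: 0.023
grip_force: 30.0
```

Request:
play_rows(series=[{"dp":[0,0,0],"turn":[0,0,0],"fingers":-1},{"dp":[0,0,0],"turn":[0,0,0],"fingers":-1}])

```text
t: 20.05
ee_pos: [0.4689, -0.214, 0.0233]
tool_rot: [3.141, -0.0, 0.292]
force: [-0.9, -0.1, 4.9]
grip_width: 0.0238
grip_force: 30.0
```

Request:
play_rows(series=[{"dp":[0,0,-0.08],"turn":[0,0,0],"fingers":-1},{"dp":[0,0,-0.2],"turn":[0,0,0],"fingers":-1},{"dp":[0,0,-0.25],"turn":[0,0,0],"fingers":-1},{"dp":[0,0,-0.25],"turn":[0,0,0],"fingers":-1},{"dp":[0.1,-0.15,0],"turn":[0,0,0],"fingers":-1},{"dp":[0.2,-0.31,0],"turn":[0,0,0],"fingers":-1},{"dp":[0.2,-0.31,0],"turn":[0,0,0],"fingers":-1},{"dp":[0.2,-0.31,0],"turn":[0,0,0],"fingers":-1},{"dp":[0.2,-0.31,0],"turn":[0,0,0],"fingers":-1},{"dp":[0.2,-0.31,0],"turn":[0,0,0],"fingers":-1}])

```text
t: 21.3
ee_pos: [0.5364, 0.021, 0.1168]
tool_rot: [3.142, 0.0, 0.292]
force: [-1.1, -0.5, -0.8]
grip_width: 0.0234
grip_force: 30.0
```

Request:
play_rows(series=[{"dp":[0.2,-0.31,0],"turn":[0,0,0],"fingers":-1},{"dp":[0.2,-0.31,0],"turn":[0,0,0],"fingers":-1},{"dp":[0.2,-0.31,0],"turn":[0,0,0],"fingers":-1},{"dp":[0.2,-0.31,0],"turn":[0,0,0],"fingers":-1},{"dp":[0.2,-0.31,0],"turn":[0,0,0],"fingers":-1},{"dp":[0.2,-0.31,0],"turn":[0,0,0],"fingers":-1},{"dp":[0.047,-0.065,0.1],"turn":[0,0,0],"fingers":-1},{"dp":[0,0,0.2],"turn":[0,0,0],"fingers":-1},{"dp":[0,0,0.2],"turn":[0,0,0],"fingers":-1},{"dp":[0,0,0],"turn":[0,0,0],"fingers":-1}])

```text
t: 22.55
ee_pos: [0.6109, 0.2802, 0.0526]
tool_rot: [3.139, 0.007, 0.29]
force: [0.4, 0.1, -0.6]
grip_width: 0.0235
grip_force: 30.0
```

```bash
python3 - <<'E'
from h import *
c=camera("wrist")
s=get_state();print(s["ee_pos"].round(4),s["tool_rot"].round(3),s["joint_pos"].round(2))
cv2.imwrite("pics/w8.png",c["img"][:,:,::-1])
g=c["img"].min(2);m=np.zeros_like(g);m[210:275,220:290]=1
for b in blobs((g>140)&(m>0),100): print(b[0],b[1],plane(c,b[0],s["ee_pos"][2],True).round(4))
E
```

```text
[0.6121 0.2814 0.0544] [3.14  0.004 0.29 ] [-0.12  0.77 -0.51  1.59  0.45  0.9  -2.08]
[254.85210312 248.61601085] [238 234  34  30 737] [[0.6131 0.2804 0.0544]]
```

View pics/w8.png

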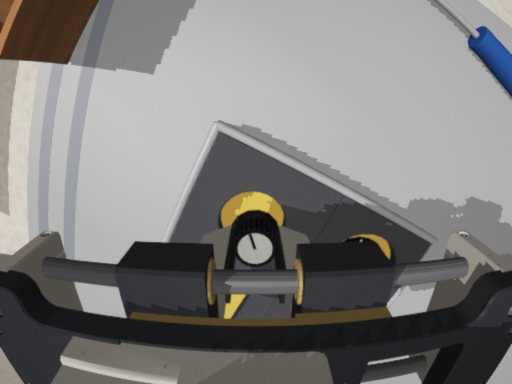

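Request:
play_rows(series=[{"dp":[0,0,0],"turn":[0,0,0],"fingers":-1},{"dp":[0,0,0],"turn":[0,0,0],"fingers":-1},{"dp":[0,0,0],"turn":[0,0,0],"fingers":-1}])

```text
t: 22.98
ee_pos: [0.6137, 0.284, 0.0574]
tool_rot: [-3.142, -0.001, 0.292]
force: [0.9, -0.2, 0.0]
grip_width: 0.0234
grip_force: 30.0
```

Request:
play_rows(series=[{"dp":[0,0,0.08],"turn":[0,0,0],"fingers":-1},{"dp":[0,0,0.07],"turn":[0,0,0],"fingers":-1},{"dp":[0,0,0.04],"turn":[0,0,0],"fingers":-1},{"dp":[0,0,0.01],"turn":[0,0,0],"fingers":-1},{"dp":[0,0,0],"turn":[0,0,0],"fingers":-1},{"dp":[0,0,0],"turn":[0,0,0],"fingers":-1}])

```text
t: 23.72
ee_pos: [0.6125, 0.2835, 0.0334]
tool_rot: [3.141, 0.001, 0.292]
force: [-4.2, -2.0, 9.7]
grip_width: 0.0232
grip_force: 30.0
```

Request:
play_rows(series=[{"dp":[0,0,0],"turn":[0,0,0],"fingers":0},{"dp":[0,0,0],"turn":[0,0,0],"fingers":0},{"dp":[0,0,0],"turn":[0,0,0],"fingers":0},{"dp":[0,0,-0.1],"turn":[0,0,0],"fingers":0},{"dp":[0,0,-0.2],"turn":[0,0,0],"fingers":0},{"dp":[0,0,-0.25],"turn":[0,0,0],"fingers":0},{"dp":[0,0,-0.3],"turn":[0,0,0],"fingers":0},{"dp":[-0.06,0.15,0],"turn":[0,0,0],"fingers":0.6},{"dp":[-0.14,0.34,0],"turn":[0,0,0],"fingers":1},{"dp":[-0.14,0.34,0],"turn":[0,0,0],"fingers":1}])

```text
t: 24.98
ee_pos: [0.6025, 0.175, 0.1353]
tool_rot: [3.141, -0.001, 0.292]
force: [0.1, 0.5, -1.1]
grip_width: 0.0712
grip_force: 0.0
```

Request:
play_rows(series=[{"dp":[-0.14,0.34,0],"turn":[0,0,0],"fingers":1},{"dp":[-0.14,0.34,0],"turn":[0,0,0],"fingers":1},{"dp":[-0.14,0.34,0],"turn":[0,0,0],"fingers":1},{"dp":[-0.14,0.34,0],"turn":[0,0,0],"fingers":1},{"dp":[-0.14,0.34,0],"turn":[0,0,0],"fingers":1},{"dp":[-0.055,0.16,0],"turn":[0,0,0],"fingers":1},{"dp":[0,0,0],"turn":[0,0,0],"fingers":1},{"dp":[0,0,0],"turn":[0,0,0],"fingers":1},{"dp":[0,0,0],"turn":[0,0,0],"fingers":1}])

```text
t: 26.1
ee_pos: [0.5804, -0.0604, 0.1347]
tool_rot: [-3.141, -0.001, 0.295]
force: [0.2, -0.6, 0.3]
grip_width: 0.0918
grip_force: 0.0
```

```bash
python3 - <<'E'
from h import *
c=camera("wrist");np.savez("w9.npz",**c)
s=get_state();print(s["ee_pos"].round(4),s["tool_rot"].round(3),s["joint_pos"].round(2))
t=camera("top")
a=cv2.resize(t["img"][140:270,60:200],None,fx=2.4,fy=2.4,interpolation=2)[:312];b=cv2.resize(c["img"][120:276,155:385],None,fx=2,fy=2,interpolation=2)
cv2.imwrite("pics/v9.png",np.hstack([a,b])[:,:,::-1])
E
```

```text
[ 0.5804 -0.0608  0.1346] [-3.141 -0.     0.295] [ 0.48  0.53 -0.55  1.8   0.34  0.91 -1.5 ]
```

View pics/v9.png

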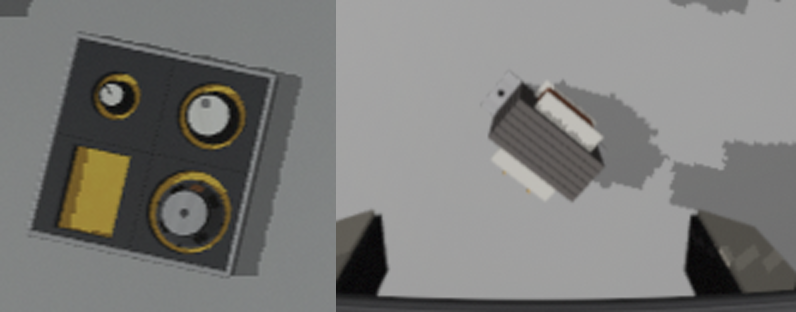

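```bash
python3 - <<'E'
from h import *
c=dict(np.load("w9.npz"))
u=np.array([(518,93),(604,163),(573,202),(489,135)],float);p=np.c_[155+(u[:,0]-335.5)/2-.5,120+(u[:,1]+.5)/2-.5]
P=plane(c,p,.04,True);print(P.round(4).tolist());m=P.mean(0)
print("c",m,[np.linalg.norm(P[i]-P[(i+1)%4]).round(4) for i in range(4)])
d=(P[1]+P[2]-P[0]-P[3]);print("ang",np.degrees(np.arctan2(d[1],d[0])))
t=camera("top");print(tri(t,((181.5)/4-.5+220,(271.5)/4-.5+130),c,p.mean(0),False,True))
E
```

```text
[[0.6045, -0.0457, 0.04], [0.5855, -0.0904, 0.04], [0.564, -0.0831, 0.04], [0.5832, -0.039, 0.04]]
c [ 0.58428913 -0.06454389  0.04      ] [np.float64(0.0486), np.float64(0.0227), np.float64(0.0481), np.float64(0.0223)]
ang -113.29814947796449
(array([ 0.58287421, -0.0638387 ,  0.03490953]), np.float64(0.0008731202910145293))
```

Request:
play_rows(series=[{"dp":[0.018,0.038,0],"turn":[0,0,0.2],"fingers":1},{"dp":[0,0,0.1],"turn":[0,0,0.3],"fingers":1},{"dp":[0,0,0.1],"turn":[0,0,0.3],"fingers":1},{"dp":[0,0,0.1],"turn":[0,0,0.3],"fingers":1},{"dp":[0,0,0.1],"turn":[0,0,0.235],"fingers":1},{"dp":[0,0,0],"turn":[0,0,0],"fingers":1},{"dp":[0,0,0],"turn":[0,0,0],"fingers":1},{"dp":[0,0,0],"turn":[0,0,0],"fingers":1},{"dp":[0,0,0],"turn":[0,0,0],"fingers":1}])

```text
t: 27.38
ee_pos: [0.5839, -0.067, 0.087]
tool_rot: [-3.141, -0.001, -0.407]
force: [0.4, 0.4, 0.1]
grip_width: 0.0912
grip_force: 0.0
```

Request:
play_rows(series=[{"dp":[-0.009,-0.02,0.1],"turn":[0,0,0],"fingers":1},{"dp":[0,0,0.2],"turn":[0,0,0],"fingers":1},{"dp":[0,0,0.15],"turn":[0,0,0],"fingers":1},{"dp":[0,0,0.055],"turn":[0,0,0],"fingers":1},{"dp":[0,0,0],"turn":[0,0,0],"fingers":0.4},{"dp":[0,0,0],"turn":[0,0,0],"fingers":0.2},{"dp":[0,0,0],"turn":[0,0,0],"fingers":0.1},{"dp":[0,0,0],"turn":[0,0,0],"fingers":-1},{"dp":[0,0,0],"turn":[0,0,0],"fingers":-1},{"dp":[0,0,0],"turn":[0,0,0],"fingers":-1}])

```text
t: 28.62
ee_pos: [0.5836, -0.0645, 0.0263]
tool_rot: [3.141, -0.0, -0.407]
force: [0.1, -1.3, 3.1]
grip_width: 0.0477
grip_force: 30.0
```

Request:
play_rows(series=[{"dp":[0,0,0],"turn":[0,0,0],"fingers":-1},{"dp":[0,0,0],"turn":[0,0,0],"fingers":-1},{"dp":[0,0,0],"turn":[0,0,0],"fingers":-1}])

```text
t: 29.0
ee_pos: [0.5836, -0.0646, 0.0263]
tool_rot: [3.141, -0.0, -0.407]
force: [-1.5, -0.9, 4.7]
grip_width: 0.0476
grip_force: 30.0
```

Request:
play_rows(series=[{"dp":[0,0,-0.08],"turn":[0,0,0],"fingers":-1},{"dp":[0,0,-0.2],"turn":[0,0,0],"fingers":-1},{"dp":[0,0,-0.25],"turn":[0,0,0],"fingers":-1},{"dp":[0,0,-0.25],"turn":[0,0,-0.15],"fingers":-1},{"dp":[0,0,-0.1],"turn":[0,0,-0.28],"fingers":-1},{"dp":[0,0,0],"turn":[0,0,-0.3],"fingers":-1},{"dp":[0,0,0],"turn":[0,0,-0.3],"fingers":-1},{"dp":[0,0,0],"turn":[0,0,-0.3],"fingers":-1},{"dp":[0,0,0],"turn":[0,0,-0.3],"fingers":-1},{"dp":[0,0,0],"turn":[0,0,-0.3],"fingers":-1}])

```text
t: 30.25
ee_pos: [0.5831, -0.0639, 0.1314]
tool_rot: [-3.141, 0.0, 0.609]
force: [0.2, 0.7, -2.1]
grip_width: 0.0476
grip_force: 30.0
```

Request:
play_rows(series=[{"dp":[0,0,0],"turn":[0,0,-0.3],"fingers":-1},{"dp":[0,0,0],"turn":[0,0,-0.3],"fingers":-1},{"dp":[0,0,0],"turn":[0,0,-0.3],"fingers":-1},{"dp":[0,0,0],"turn":[0,0,-0.3],"fingers":-1},{"dp":[0,0,0],"turn":[0,0,-0.2],"fingers":-1},{"dp":[0,0,0],"turn":[0,0,-0.1],"fingers":-1},{"dp":[0,0,0],"turn":[0,0,0],"fingers":-1},{"dp":[0,0,0],"turn":[0,0,0],"fingers":-1},{"dp":[0,0,0],"turn":[0,0,0],"fingers":-1}])

```text
t: 31.38
ee_pos: [0.5835, -0.0642, 0.1316]
tool_rot: [3.142, 0.0, 1.388]
force: [0.8, -0.1, -2.6]
grip_width: 0.0475
grip_force: 30.0
```

Request:
play_rows(series=[{"dp":[0.16,-0.057,0],"turn":[0,0,0],"fingers":-1},{"dp":[0.33,-0.118,0],"turn":[0,0,0],"fingers":-1},{"dp":[0.33,-0.118,0],"turn":[0,0,0],"fingers":-1},{"dp":[0.33,-0.118,0],"turn":[0,0,0],"fingers":-1},{"dp":[0.33,-0.118,0],"turn":[0,0,0],"fingers":-1},{"dp":[0.33,-0.118,0],"turn":[0,0,0],"fingers":-1},{"dp":[0.33,-0.118,0],"turn":[0,0,0],"fingers":-1},{"dp":[0.33,-0.118,0],"turn":[0,0,0],"fingers":-1},{"dp":[0.33,-0.118,0],"turn":[0,0,0],"fingers":-1},{"dp":[0.094,-0.036,0],"turn":[0,0,0],"fingers":-1}])

```text
t: 32.62
ee_pos: [0.521, 0.3056, 0.1322]
tool_rot: [-3.141, -0.003, 1.395]
force: [0.2, 0.5, -1.7]
grip_width: 0.048
grip_force: 30.0
```

Request:
play_rows(series=[{"dp":[0,0,0.15],"turn":[0,0,0],"fingers":-1},{"dp":[0,0,0.2],"turn":[0,0,0],"fingers":-1},{"dp":[0,0,0.15],"turn":[0,0,0],"fingers":-1},{"dp":[0,0,0],"turn":[0,0,0],"fingers":-1},{"dp":[0,0,0],"turn":[0,0,0],"fingers":-1},{"dp":[0,0,0],"turn":[0,0,0],"fingers":-1}])

```text
t: 33.38
ee_pos: [0.5247, 0.3002, 0.0725]
tool_rot: [3.14, -0.001, 1.388]
force: [0.3, 0.4, -2.8]
grip_width: 0.0477
grip_force: 30.0
```

```bash
python3 - <<'E'
from h import *
c=camera("wrist");np.savez("w10.npz",**c)
s=get_state();print(s["ee_pos"].round(4),s["tool_rot"].round(3),s["joint_pos"].round(2))
cv2.imwrite("pics/w10.png",c["img"][:,:,::-1])
E
```

```text
[0.5247 0.3002 0.0725] [ 3.140e+00 -1.000e-03  1.389e+00] [-0.02  0.72 -0.75  1.78  0.61  0.89 -1.23]
```

View pics/w10.png

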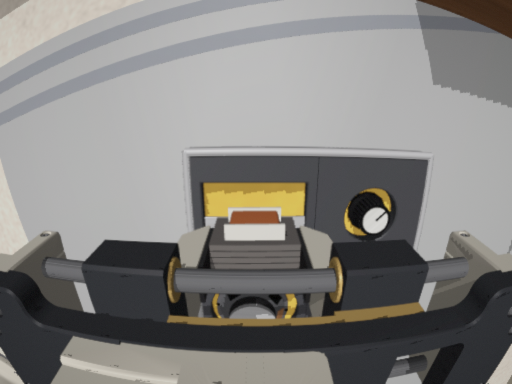

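Request:
play_rows(series=[{"dp":[0,0,0.1],"turn":[0,0,0],"fingers":-1},{"dp":[0,0,0.1],"turn":[0,0,0],"fingers":-1},{"dp":[0,0,0.06],"turn":[0,0,0],"fingers":-1},{"dp":[0,0,0.035],"turn":[0,0,0],"fingers":-1},{"dp":[0,0,0.01],"turn":[0,0,0],"fingers":-1},{"dp":[0,0,0],"turn":[0,0,0],"fingers":-1},{"dp":[0,0,0],"turn":[0,0,0],"fingers":-1}])

```text
t: 34.3
ee_pos: [0.5233, 0.2996, 0.0362]
tool_rot: [-3.141, 0.002, 1.389]
force: [-5.0, -4.7, 11.6]
grip_width: 0.0483
grip_force: 30.0
```

Request:
play_rows(series=[{"dp":[0,0,0],"turn":[0,0,0],"fingers":0.35},{"dp":[0,0,0],"turn":[0,0,0],"fingers":0.35},{"dp":[0,0,0],"turn":[0,0,0],"fingers":0.35},{"dp":[0,0,-0.08],"turn":[0,0,0],"fingers":0.35},{"dp":[0,0,-0.2],"turn":[0,0,0],"fingers":0.35},{"dp":[0,0,-0.25],"turn":[0,0,0],"fingers":0.35},{"dp":[0,0,-0.25],"turn":[0,0,0],"fingers":0.35},{"dp":[-0.2,0,-0.25],"turn":[0,0,0],"fingers":0.35},{"dp":[-0.3,0,0],"turn":[0,0,0],"fingers":0.35},{"dp":[-0.3,0,0],"turn":[0,0,0],"fingers":0.35}])

```text
t: 35.55
ee_pos: [0.5071, 0.2051, 0.1609]
tool_rot: [3.139, -0.001, 1.39]
force: [0.9, -0.5, 1.1]
grip_width: 0.0623
grip_force: 0.0
```

Request:
play_rows(series=[{"dp":[-0.4,0,0],"turn":[0,0,0],"fingers":0.35},{"dp":[-0.4,0,0],"turn":[0,0,0],"fingers":0.35},{"dp":[-0.4,0,0],"turn":[0,0,0],"fingers":0.35},{"dp":[-0.2,0,0],"turn":[0,0,0],"fingers":0.35},{"dp":[0,0,0],"turn":[0,0,0],"fingers":0.35},{"dp":[0,0,0],"turn":[0,0,0],"fingers":0.35}])

```text
t: 36.3
ee_pos: [0.4769, 0.0414, 0.1597]
tool_rot: [3.14, -0.001, 1.39]
force: [0.5, 0.6, 0.4]
grip_width: 0.0619
grip_force: 0.0
```

```bash
python3 - <<'E'
from h import *
t=camera("top");s=camera("side")
a=cv2.resize(t["img"][140:270,60:200],None,fx=3,fy=3,interpolation=2)[:,:,::-1]
b=cv2.resize(s["img"][240:384,170:310],None,fx=2.7,fy=2.7,interpolation=2)[:,:,::-1][:390]
h=min(len(a),len(b));cv2.imwrite("pics/v11.png",np.hstack([a[:h],b[:h]])[:,:800])
g=t["img"].max(2);print([b[0].round(1).tolist() for b in blobs(g<75,30,400)])
E
```

```text
[[4.8, 75.8], [4.6, 124.2], [170.8, 191.8], [150.7, 190.1], [96.1, 219.2], [452.8, 241.5], [141.2, 230.5], [466.2, 242.7], [390.1, 263.1], [258.7, 262.4]]
```

View pics/v11.png

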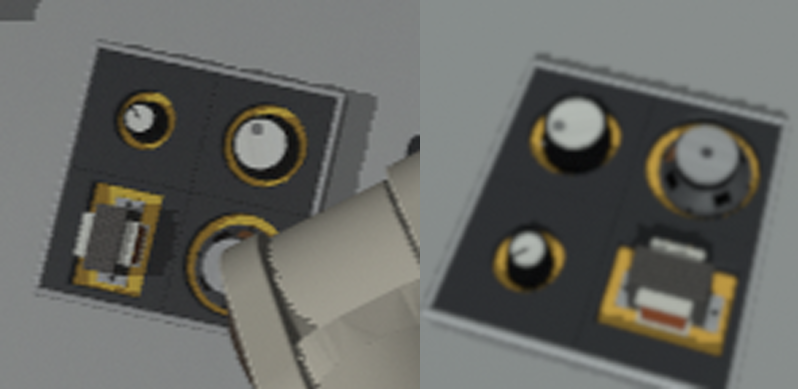

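All four parts are seated in their own recesses, and the pointer knob (258.7, 262.4) and rubber foot (390.1, 263.1) haven't moved.

```bash
python3 -c "
from bench import finish_job
print(finish_job())"
```

```text
the job is handed in; nothing more can be done
None
```

I packed all four radio parts into their matching recesses and handed the job in at about 36 s; the last top and side pictures show each part seated and the pointer knob and rubber foot unmoved, but the hand-in returned no verdict.

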